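# Fit the label holder behind the thread shelf's lip

### The job

Stand the headed steel stop pin upright, fully down in the bore at the open end of the thread shelf's label channel, and let go of it. Then slide the wide label holder down behind the shelf lip, between the channel's closed end and the pin, and press it fully home against the spring strip, firmly but without forcing it. Finish while still holding it pressed home with the gripper, because it springs back up when let go; leave the two wooden-handled punches and the narrow label holder where they stand.

Things in the scene. Friction and masses are not known exactly. Their poses are not given: they have to be found in the camera images.
- rack: Fixed plywood thread shelf, 230 mm wide, 74 mm high, four 50 mm spools on top 90 mm behind its front. Along the front (-x side) an aluminium label channel, open upward, between a lip and the board's front face. Origin: on the table under the middle of the channel; x from the lip to the board, y along the channel from its closed to its open end. The board reaches from x 5.5 to 146 mm.
- channel (a point): Middle of the channel at the lip's straight top, 62 mm above the table (shelf axes). Gap 11 mm wide (x -5.5 to 5.5). Lip 4 mm thick, y -47 to 37 mm; above it a flare leans out 7 mm to -x, up to 70 mm high. A wall closes the channel at y = -39 mm; the +y end is open until the pin stands there. The wide holder goes in here centred, width along y, 4 mm play to either end.
- bore (a point): Centre of the mouth of the stop pin's round bore, 24 mm above the table, in a small block at the channel's open end, 44 mm along +y and 4 mm along -x from the middle of the channel. Bore 12 mm wide, 22 mm deep, mouth chamfered 1.5 mm. The board's face is 9.5 mm from its centre on the +x side.
- strip (a joint): Spring strip at the bottom of the channel, in m: 0 up, 0.008 fully pressed down (hard stop). Its top is 34 mm above the table when up, 26 mm when home. It pushes up with 3 N at the start of its travel and 7 N at the end; the holder's own weight does not press it down.
- strip_top (a point): Middle of the spring strip's top face (60 mm along the channel, 8 mm across).
- pin_center (a point): Centre of the loose steel stop pin (half-way, 52.5 mm above its foot): 105 mm long, shank 10 mm thick, round head 16 mm thick, 24 mm high at its top; 60 g. Starts in one of three holes of a dark wooden tool block (32 mm high; holes 12 wide, 24 deep, 60 apart in a row along y; foot 8 mm above the table). Axes as the block's, z to the head. Fully down in the bore its foot is 2 mm above the table.
- holder_center (a point): Centre of the wide label holder, a stiff upright frame with a blank card: 8 mm thick (x), 70 wide (y), 85 high (z); same either way round; 60 g. Starts in one of two slots of a dark wooden stand (30 mm high; slots 24 deep, centres 104 mm apart along y; foot 6 mm above the table). Lift it straight up by its top edge. When home its foot is 26 mm, this centre 68.5 mm above the table.
- small_center (a point): Centre of the narrow label holder, same but 44 mm wide, in the stand's other slot. Leave it.
- punch_a_center (a point): Centre of a hand punch with a bulging wooden handle (24 mm thick), 105 mm long, standing in the tool block. Leave it.
- punch_b_center (a point): Centre of the second punch, 122 mm long, likewise. Leave it.

How it is judged (in metres and radians):
On the way, in this order (a step that is already met when the one before it is completed fails the run):
1. the stop pin stands fully down in the bore, upright and let go (horizontal distance between pin_center and bore below 0.008 m and z of pin_center in the frame of rack below 0.0585 m and angle between pin_center's own z axis and vertical below 0.12 rad and contact force between the fingers and pin below 0.1 N), for 0.2 s.
2. the wide label holder is behind the lip and pressed home (value of joint strip above 0.0062 m and contact force between holder and strip between 3 and 35 N and contact force between the fingers and holder above 2 N and angle between holder_center's own z axis and vertical below 0.1 rad and angle between the x axis of holder_center and the x axis of rack, either way round below 0.1 rad and x of holder_center in the frame of rack between -0.004 and 0.004 m and y of holder_center in the frame of rack between -0.008 and 0.008 m), for 0.2 s.
At the end, for the whole second after the job is handed in: Pin let go in the bore: foot within 4 mm of its floor, upright within 0.12 rad. Wide holder in the channel: within 8 mm of its middle along it, 4 mm across, upright and parallel within 0.1 rad, touched by the gripper, strip pressed at least 6.2 mm with 3 to 35 N, all through the last second (all of step 1 and all of step 2); the arm keeps its last pose, push and grip.
It fails at once if a punch or the narrow label holder is moved more than 30 mm (distance of any of punch_a_center, punch_b_center, small_center from where it was at the start of the episode above 0.03 m).
It also fails if it takes over 61 s, if anything falls off the work surface, if the arm or the gripper's body presses on something with over 40 N, if the wrist force passes 120 N, or if a joint passes its speed limit or range.

### The arm

A 6-joint arm with a two-finger parallel gripper is mounted at the origin on the work surface. World frame = base frame: x ahead of the robot, y to its left, z up, the work surface at z = 0. Lengths are in m, angles in degrees, forces in N, time in s.
With the tool pointing down it reaches from about 0.375 to 0.9 m from the base axis. Payload 3.1 kg.
Tool frame: the origin (TCP) lies between the finger pads; the fingertips stand bot.tip_extent ahead of it and the grasp point (between the pads) lies 2 mm behind it (bot.tip_extent is the distance from the TCP to the fingertips, in m); z points along the fingers, y is the direction in which the jaws open and shut (so a half turn about z gives the same grasp; the last joint's range is limited). The gripper opens to 87 mm and grips with 3 to 60 N. Pads are 19 mm wide; open, the fingers measure 117 mm over their backs; the gripper's body (75 mm by 190 mm) begins 51 mm behind the grasp point.
Start: joints at [-10.227, 30.224, 82.088, -0, 67.689, -10.227], TCP at [0.625, 0, 0.209] pointing down, gripper open.
Joint ranges: [-176.69, 176.69], [-43.24, 126.21], [12.49, 139.97], [-82, 262], [0, 151.66], [-163.58, 163.58]. Speed limits (degrees/s): [159.86, 159.86, 180, 180, 180, 180].

### API

Orientations are given as a 3x3 rotation matrix whose columns are the frame's x, y, z axes.
In Python, from rig import bot, imaging, recognise, masks_of, mark_of gives the robot as it stands.
- The arm moves only by the tool send_rows, never from a script. Its argument "plan" is a list that holds one entry, the list of rows, each a list of 5 numbers: the shift along the world's x, y, z normalised to -1 to 1, where 1 is 0.03 m, then the turn about the world's z normalised to -1 to 1, where 1 is 0.1 rad, then the closure, from -1 (fully open) to 1 (shut). A call has 1 to 20 rows; each row shifts and turns the commanded pose from where the row before left it; what a row does not reach is not made up. A row lasts 1/10 s, in which the tool goes at most 50 mm and 8.59 degrees, less where a joint would pass 70% of its speed; a pose out of reach is approached as far as the arm can. A call with a number of a shift or a turn outside -1 to 1 is refused whole. A call with a gripper value outside its range is refused whole. The fingers move at their own pace and stop on an object; the grip force is fixed at half the most. Time passes only in rows, so rows that do not move let the fingers close. It gives the time, the measured TCP pose, the force and the opening at its end, in the units of the state.
- bot.read_state(): the state, without advancing time (a new reading comes with each control period).
- imaging.capture(name): name is "scene" or "side" or "wrist"; returns a dict with "img" (400x640x3 uint8, blue, green, red), "mtx" (3x3 intrinsics, pixels), "pose" (4x4, takes a point from camera to world coordinates); the wrist camera has in their place "T_tool_cam" (4x4, takes a point from camera to tool coordinates, whose origin is the TCP and whose axes are the flange's). Camera axes: x right, y down, z forward; pixel columns grow to the right and rows downward; lengths in m; the calibration is good to about 2 mm. A picture is of the moment at which its call begins: read the wrist's pose just before it. There is no depth.
- bot.hand_in(): hands the job in, once; it reports no verdict.
Trained networks look in the newest picture that a camera, given by its name, has taken for a name from the list of things; names that differ only in an ending like _2 or _b are one class to them, and where a whole thing is asked for, a point or a joint stands for the part that bears it (a point fixed in the world has none). Each returns a list of dicts, best first, with "conf" (0 to 1); they miss things now and then, are a little off and sometimes report something else, mostly with a low value. They report only what shows in the picture. A call takes as long as a camera call.
- recognise(camera, target): "at" ([x, y, z] in m, in world coordinates, good to about 4 mm: the middle of the surface that is visible of it).
- masks_of(camera, target): "region" (400x640 bool, what is visible of it).
- mark_of(camera, target): "at" ([x, y, z] in m, in world coordinates, good to about 4 mm: a listed point, or the origin of a listed thing).
The state is a dict: "time_s": time; "joint_positions": joint angles; "qvel": joint speeds; "tau": joint torques, N m; "position": TCP position; "tcp_rot": TCP orientation; "force": force on the tool from outside, world axes, zero at the start; "moment": the same for the moment, N m; "opening": opening from 0.0 (shut) to 1.0 (fully open).
Only numpy, scipy, OpenCV 4.12 (cv2) and the standard library are available. Lean on these libraries where they do the work, as an engineer would, in place of code of your own. Each camera call takes 0.05 s, during which the arm holds its last target.

## Working session

There is one attempt and no reset: what is moved stays moved. The work goes in short steps, Python scripts to look and compute and a tool call to move; the robot and the scene stay as the last step left them, time stands still between calls to the robot, and variables do not carry over. Pictures are saved under pics/ and viewed, and the job is handed in when it is done.

Besides the shell and the picture viewer there is one more tool, called after "Call:" as a command line: name --argument value ..., lists and objects as JSON in quotes. send_rows: Moves the arm, as the interface text tells. Its arguments: {"type":"object","properties":{"plan":{"type":"array"}},"required":["plan"]}

```bash
ls; mkdir -p pics
python3 - <<'E'
from rig import bot, imaging, recognise, masks_of, mark_of
import cv2
s=bot.read_state(); print({k:s[k] for k in ('time_s','position','tcp_rot','force','opening')}, bot.tip_extent)
for c in ('scene','side','wrist'):
    d=imaging.capture(c); cv2.imwrite(f'pics/{c}0.png',d['img'])
    print(c, d['mtx'].tolist() if hasattr(d['mtx'],'tolist') else d['mtx'], (d['pose'] if 'pose' in d else d['T_tool_cam']))
    for t in ('rack','channel','bore','strip_top','pin_center','holder_center','small_center','punch_a_center','punch_b_center'):
        print(c,t,'mark',[(x['at'],round(x['conf'],2)) for x in mark_of(c,t)][:3])
print(bot.read_state()['time_s'])
E
```

```text
pics
{'time_s': 0.0, 'position': array([6.24249846e-01, 1.59119444e-04, 2.07675640e-01]), 'tcp_rot': array([[ 4.48484344e-07,  9.99997770e-01, -2.11207387e-03],
       [ 9.99999929e-01,  3.48857094e-07,  3.77515503e-04],
       [ 3.77515397e-04, -2.11207389e-03, -9.99997698e-01]]), 'force': array([-0.75694041,  0.2919309 ,  0.3887013 ]), 'opening': 1.0010167227344955} 0.017
scene [[374.0238244135134, 0.0, 316.47691311752004], [0.0, 374.0238244135134, 196.7382127425471], [0.0, 0.0, 1.0]] [[-0.3480967   0.62675746 -0.69713971  1.11519811]
 [ 0.93739455  0.24140617 -0.25102692  0.21178442]
 [ 0.01096083 -0.74087661 -0.67155172  0.67603869]
 [ 0.          0.          0.          1.        ]]
scene rack mark [([0.5919, -0.0774, 0.001], 0.83)]
scene channel mark [([0.5962, -0.0772, 0.0596], 0.6)]
scene bore mark [([0.5896, -0.0329, 0.0227], 0.63)]
scene strip_top mark []
scene pin_center mark [([0.4138, -0.28, 0.0655], 0.41)]
scene holder_center mark [([0.4105, 0.2839, 0.0497], 0.61)]
scene small_center mark [([0.431, 0.1848, 0.0502], 0.87)]
scene punch_a_center mark [([0.4065, -0.3392, 0.
[... 1010 characters left out ...]
, 201.17144003308127], [0.0, 0.0, 1.0]] [[-1.73319023e-04 -9.55735207e-01 -2.94228114e-01  8.22196124e-02]
 [ 9.99999924e-01 -2.68674117e-04  2.83665290e-04 -4.69632533e-04]
 [-3.50160383e-04 -2.94228043e-01  9.55735181e-01 -1.75510464e-01]
 [ 0.00000000e+00  0.00000000e+00  0.00000000e+00  1.00000000e+00]]
wrist rack mark [([0.6012, -0.0777, -0.0004], 0.88)]
wrist channel mark [([0.5945, -0.0813, 0.0587], 0.63)]
wrist bore mark [([0.5856, -0.037, 0.0209], 0.8)]
wrist strip_top mark [([0.5992, -0.0789, 0.0029], 0.53), ([0.5949, -0.0791, 0.0324], 0.52)]
wrist pin_center mark []
wrist holder_center mark []
wrist small_center mark []
wrist punch_a_center mark []
wrist punch_b_center mark []
1.5
```

View pics/scene0.png

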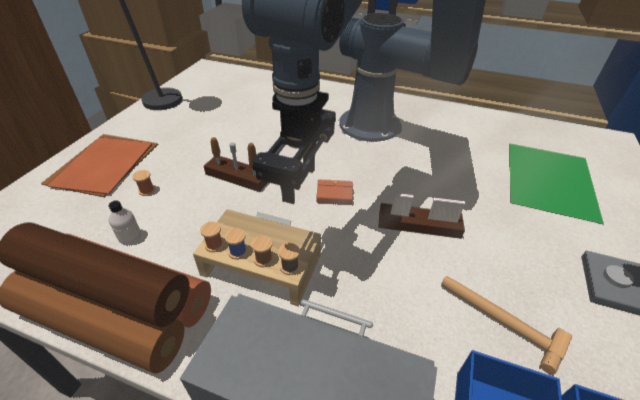

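View pics/side0.png

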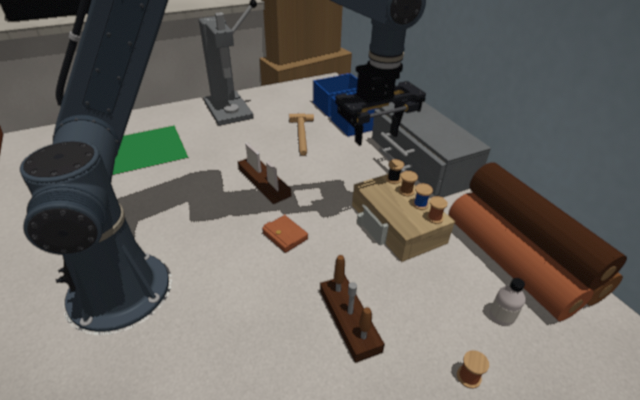

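View pics/wrist0.png

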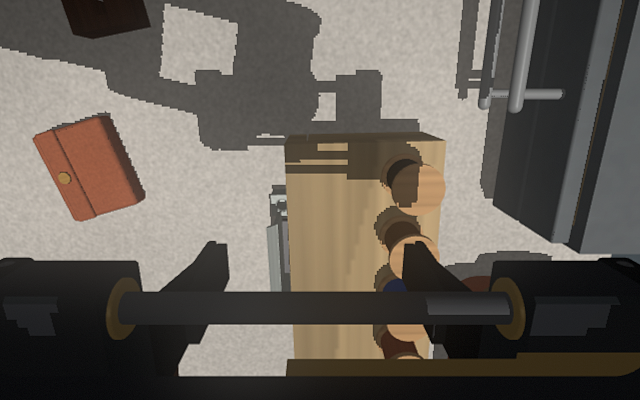

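Call:
send_rows --plan '[[[-0.7, -0.93, 0.0, 0, -1], [-0.7, -0.93, 0.0, 0, -1], [-0.7, -0.93, 0.0, 0, -1], [-0.7, -0.93, 0.0, 0, -1], [-0.7, -0.93, 0.0, 0, -1], [-0.7, -0.93, 0, 0, -1], [-0.7, -0.93, 0, 0, -1], [-0.7, -0.93, 0, 0, -1], [-0.7, -0.93, 0, 0, -1], [-0.7, -0.93, 0, 0, -1], [0, 0, 0, 0, -1], [0, 0, 0, 0, -1]]]'

```text
time_s: 2.7
position: [0.4148, -0.2794, 0.2088]
tcp_rot: [[0.002, 1.0, 0.0], [1.0, -0.002, 0.0], [0.0, 0.0, -1.0]]
force: [0.7, 0.2, 0.2]
opening: 0.998
```

```bash
cat > h.py <<'E'
from rig import bot, imaging, recognise, masks_of, mark_of
import cv2, numpy as np
np.set_printoptions(precision=4,suppress=True)
def shot(c,name):
    s=bot.read_state(); d=imaging.capture(c); cv2.imwrite(f'pics/{name}.png',d['img'])
    if c=='wrist':
        T=np.eye(4); T[:3,:3]=s['tcp_rot']; T[:3,3]=s['position']; d['pose']=T@np.array(d['T_tool_cam'])
    d['s']=s; return d
def ray(d,u,v,z):
    P=d['pose']; r=P[:3,:3]@np.linalg.solve(d['mtx'],[u,v,1.]); o=P[:3,3]; return o+r*(z-o[2])/r[2]
def proj(d,p):
    P=np.linalg.inv(d['pose']); q=P[:3,:3]@np.asarray(p,float)+P[:3,3]; q=np.array(d['mtx'])@q; return q[:2]/q[2]
def st():
    s=bot.read_state(); print('t',round(s['time_s'],2),'pos',s['position'],'yaw',np.degrees(np.arctan2(-s['tcp_rot'][0][0],s['tcp_rot'][1][0])),'F',s['force'],'open',round(s['opening'],3)); return s
E
python3 - <<'E'
from h import *
st(); d=shot('wrist','w1')
for t in ('pin_center','punch_a_center','punch_b_center'):
    print(t,[(x['at'],round(x['conf'],2)) for x in mark_of('wrist',t)][:3],[(x['at'],round(x['conf'],2)) for x in recognise('wrist',t)][:3])
m=masks_of('wrist','pin_center')
for x in m[:2]:
    v,u=np.nonzero(x['region']); print(x['conf'],u.min(),u.max(),v.min(),v.max(),u.mean(),v.mean())
E
```

```text
t 2.7 pos [ 0.4148 -0.2794  0.2088] yaw -0.12965235271647566 F [0.6713 0.1586 0.1884] open 0.998
pin_center [([0.4136, -0.2805, 0.0578], 0.93)] [([0.4148, -0.2756, 0.1103], 0.91)]
punch_a_center [([0.4102, -0.3357, 0.0604], 0.63)] [([0.4099, -0.3293, 0.0999], 0.97)]
punch_b_center [([0.4214, -0.2199, 0.0657], 0.9)] [([0.4219, -0.2163, 0.1262], 0.56)]
0.65 299 323 226 274 310.4877505567929 251.95879732739422
0.63 306 325 171 208 315.2329020332717 191.88539741219964
```

View pics/w1.png

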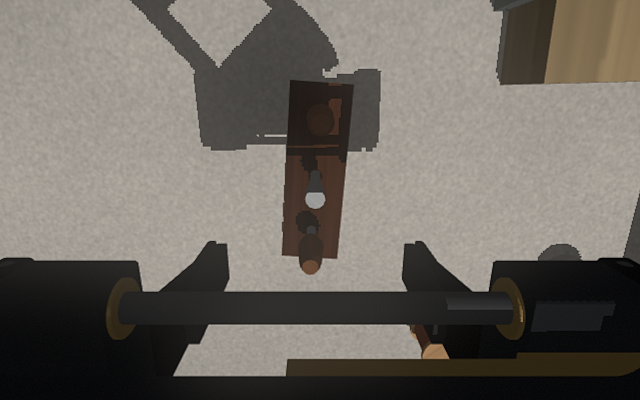

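Run:
```python
from h import *
d=shot('wrist','w2')
im=d['img'].astype(int); m=(im.min(2)>140); m[:185]=0; m[212:]=0; m[:,:300]=0; m[:,330:]=0
v,u=np.nonzero(m); print(u.min(),u.max(),v.min(),v.max(),u.mean(),v.mean()); print(ray(d,u.mean(),v.mean(),0.113))
```

```text
305 323 194 209 314.0 200.66666666666666
[ 0.4141 -0.2791  0.113 ]
```

Call:
send_rows --plan '[[[0, 0, -1, 0, -1], [-0.02, 0, -1, 0, -1], [0, 0, -0.8, 0, -1], [0, 0, -0.5, 0, -1], [0, 0, -0.29, 0, -1], [0, 0, 0, 0, -1], [0, 0, 0, 0, 1], [0, 0, 0, 0, 1], [0, 0, 0, 0, 1], [0, 0, 0, 0, 1], [0, 0, 0, 0, 1], [0, 0, 0, 0, 1], [0, 0, 0, 0, 1]]]'

```text
time_s: 4.45
position: [0.4144, -0.279, 0.101]
tcp_rot: [[0.0, 1.0, 0.0], [1.0, -0.0, -0.0], [-0.0, 0.0, -1.0]]
force: [-0.7, 0.9, 1.1]
opening: 0.45
```

Run:
```python
from h import *
st(); d=shot('wrist','w3')
```

```text
t 4.45 pos [ 0.4144 -0.279   0.101 ] yaw -0.0009284308451610666 F [-0.7155  0.9377  1.1354] open 0.45
```

View pics/w3.png

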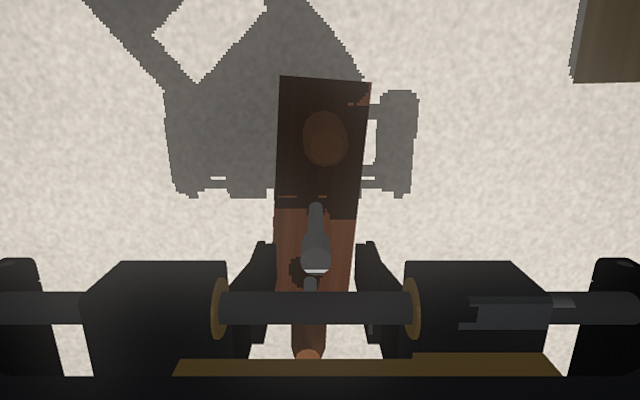

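Call:
send_rows --plan '[[[0, 0, 0, 0, 1], [0, 0, 0, 0, 1], [0, 0, 0, 0, 1], [0, 0, 0, 0, 1], [0, 0, 0, 0, 1], [0, 0, 0, 0, 1], [0, 0, 0, 0, 1]]]'

```text
time_s: 5.2
position: [0.4144, -0.279, 0.101]
tcp_rot: [[0.0, 1.0, 0.0], [1.0, -0.0, -0.0], [-0.0, 0.0, -1.0]]
force: [0.2, 0.1, -0.2]
opening: 0.005
```

Run:
```python
from h import *
st(); d=shot('wrist','w4')
```

```text
t 5.2 pos [ 0.4144 -0.279   0.101 ] yaw -0.00019574873372689127 F [ 0.1954  0.0579 -0.1906] open 0.005
```

View pics/w4.png

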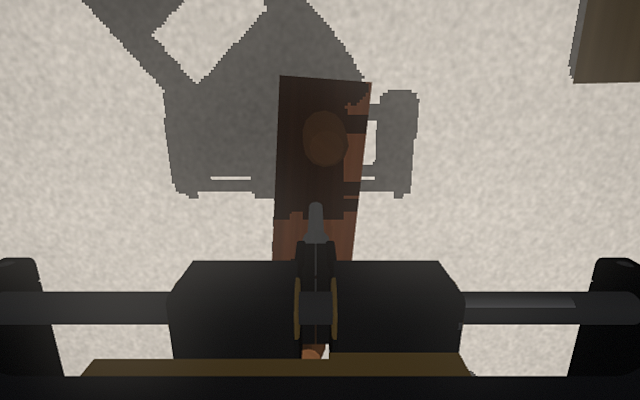

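Run:
```python
from h import *
d=shot('side','s4'); cv2.imwrite('pics/s4c.png',cv2.resize(d['img'][200:400,240:440],None,fx=3,fy=3,interpolation=cv2.INTER_CUBIC))
print(mark_of('side','pin_center')[:2], proj(d,[.4144,-.279,.101]),proj(d,[.4144,-.279,.113]),proj(d,[.4144,-.279,.008]))
d=shot('scene','c4'); cv2.imwrite('pics/c4c.png',cv2.resize(d['img'][80:240,160:360],None,fx=3,fy=3,interpolation=cv2.INTER_CUBIC))
```

```text
[{'at': [0.4168, -0.2803, 0.0622], 'conf': 0.47}, {'at': [0.5909, -0.0785, -0.0003], 'conf': 0.24}] [351.7452 289.0491] [352.1687 284.9886] [348.7201 318.0551]
```

View pics/s4c.png

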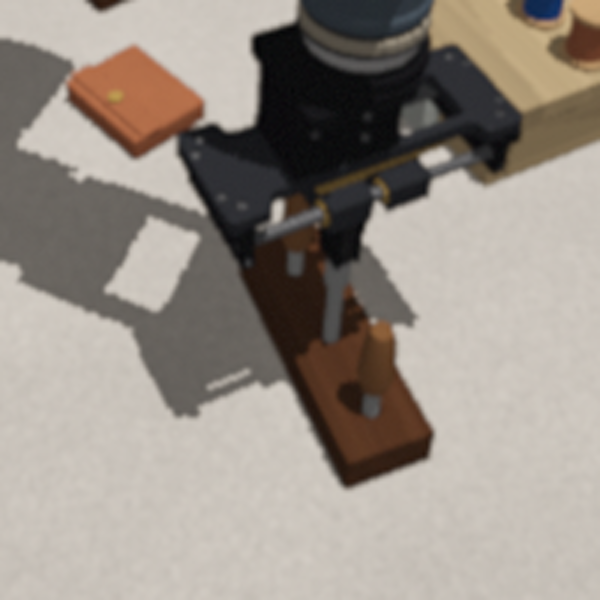

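View pics/c4c.png

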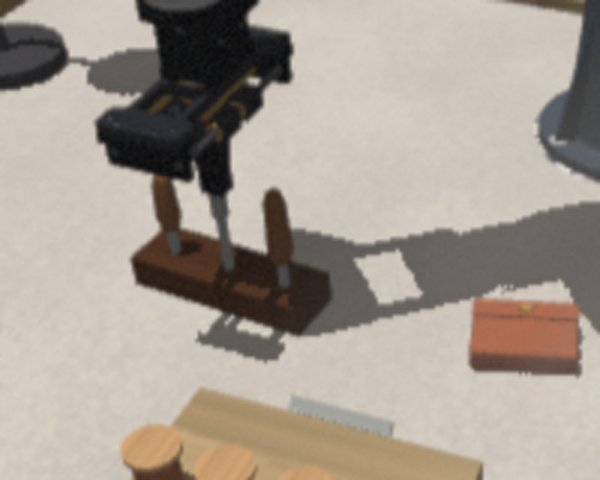

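Run:
```python
from h import *
a=cv2.imread('pics/w3.png')[180:360,250:380];b=cv2.imread('pics/w4.png')[180:360,250:380]
o=np.hstack([a,b]); o=cv2.resize(o,None,fx=3,fy=3,interpolation=cv2.INTER_NEAREST); o=np.clip(o.astype(float)*2,0,255); cv2.imwrite('pics/z.png',o)
s=bot.read_state(); print(s['opening'])
```

```text
0.003647963788897168[ WARN:0@0.152] global loadsave.cpp:1063 imwrite_ Unsupported depth image for selected encoder is fallbacked to CV_8U.
```

View pics/z.png

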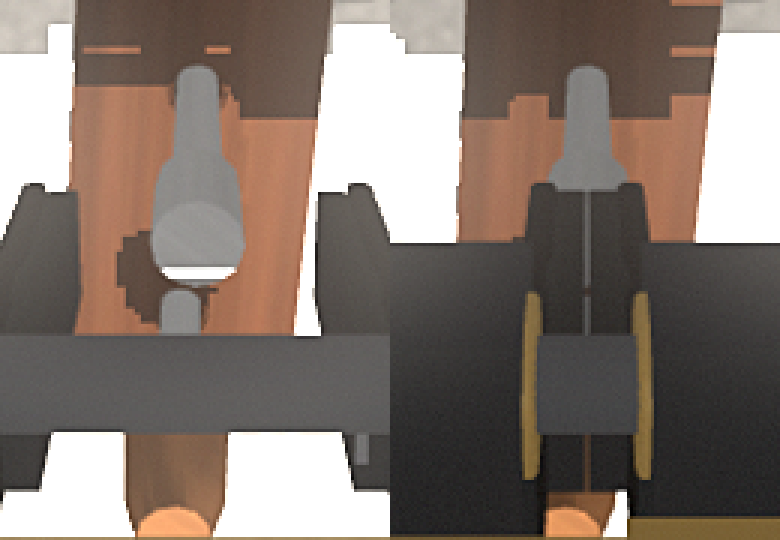

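```bash
python3 - <<'E'
from h import *
d={c:imaging.capture(c) for c in('side','scene')}
from scipy.optimize import least_squares
def tri(a,b):
    f=lambda p:np.r_[proj(d['side'],p)-a,proj(d['scene'],p)-b]
    r=least_squares(f,[.41,-.28,.1]); return r.x,r.fun
print(tri((353,287),(231.7,144.3)))
for z in (.084,.101,.113): print(z,proj(d['side'],[.4144,-.279,z]),proj(d['scene'],[.4144,-.279,z]))
for c,(u,v) in (('side',(352,290)),('scene',(232,145))):
    i=d[c]['img'][v-25:v+30,u-30:u+30]; cv2.imwrite(f'pics/z_{c}.png',cv2.resize(np.clip(i*1.6,0,255).astype(np.uint8),None,fx=8,fy=8,interpolation=cv2.INTER_NEAREST))
E
python3 -c "
import cv2,numpy as np
a=cv2.imread('pics/z_side.png');b=cv2.imread('pics/z_scene.png');cv2.imwrite('pics/zz.png',cv2.resize(np.hstack([a,b]),(800,367)))"
```

```text
(array([ 0.4147, -0.2819,  0.1102]), array([-0.0524, -0.0224, -0.0743,  0.0307]))
0.084 [351.1591 294.6696] [233.9887 152.6111]
0.101 [351.7452 289.0491] [233.1148 147.3857]
0.113 [352.1687 284.9886] [232.4859 143.6246]
```

View pics/zz.png

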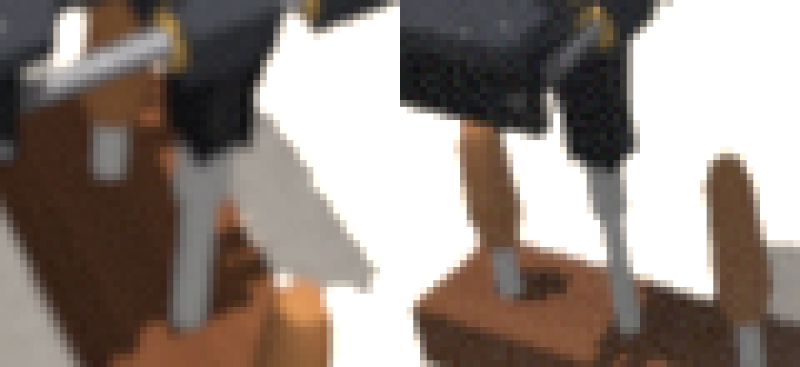

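Call:
send_rows --plan '[[[0, 0, 0, 0, 0.2], [0, 0, 0, 0, 0.2], [0, 0, 0, 0, 0.2], [0, 0, 0, 0, 0.2], [0, 0, 0, 0, 0.2], [0, 0, 0, 0, 0.2], [0, 0, 0, 0, 0.2], [0, 0, -0.35, 0, 0.2], [0, 0, -0.35, 0, 0.2], [0, 0, 0, 0, 0.2], [0, 0, 0, 0, 1], [0, 0, 0, 0, 1], [0, 0, 0, 0, 1], [0, 0, 0, 0, 1], [0, 0, 0, 0, 1], [0, 0, 0, 0, 1], [0, 0, 0, 0, 1]]]'

```text
time_s: 7.2
position: [0.4145, -0.2791, 0.0801]
tcp_rot: [[0.0, 1.0, 0.0], [1.0, -0.0, -0.0], [-0.0, 0.0, -1.0]]
force: [0.1, -0.0, 0.8]
opening: 0.171
```

Run:
```python
from h import *
st(); d=shot('wrist','w5')
```

```text
t 7.2 pos [ 0.4145 -0.2791  0.0801] yaw -0.002026584704399935 F [ 0.1255 -0.0438  0.764 ] open 0.171
```

View pics/w5.png

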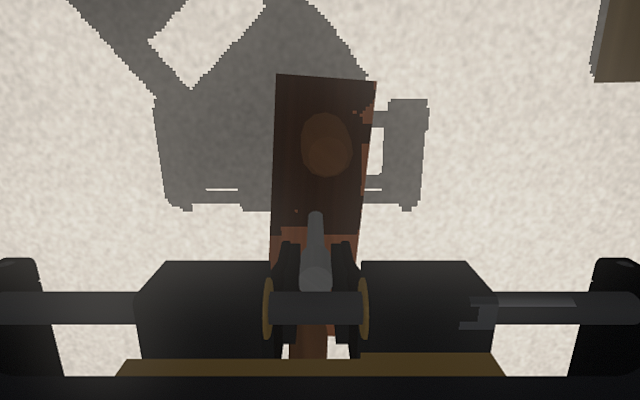

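Call:
send_rows --plan '[[[0, 0, 0.5, 0, 1], [0, 0, 1, 0, 1], [0, 0, 1, 0, 1], [0, 0, 1, 0, 1], [0, 0, 0.8, 0, 1], [0.38, 0.54, 0, 1, 1], [0.38, 0.54, 0, 1, 1], [0.38, 0.54, 0, 1, 1], [0.38, 0.54, 0, 1, 1], [0.38, 0.54, 0, 1, 1], [0.38, 0.54, 0, 1, 1], [0.38, 0.54, 0, 1, 1], [0.38, 0.54, 0, 1, 1], [0.38, 0.54, 0, 1, 1], [0.38, 0.54, 0, 1, 1], [0.38, 0.54, 0, 1, 1], [0.38, 0.54, 0, 1, 1], [0.38, 0.54, 0, 1, 1], [0.38, 0.54, 0, 1, 1], [0.38, 0.54, 0, 1, 1]]]'

```text
time_s: 9.25
position: [0.5853, -0.0351, 0.2086]
tcp_rot: [[-0.998, 0.067, -0.001], [0.067, 0.998, 0.0], [0.001, 0.0, -1.0]]
force: [0.1, -0.1, -0.4]
opening: 0.176
```

Call:
send_rows --plan '[[[0, 0, 0, 0.71, 1], [0, 0, 0, 0, 1], [0, 0, 0, 0, 1]]]'

```text
time_s: 9.55
position: [0.5849, -0.0359, 0.2086]
tcp_rot: [[-1.0, 0.001, -0.001], [0.001, 1.0, 0.0], [0.001, 0.0, -1.0]]
force: [0.7, -0.9, -0.8]
opening: 0.171
```

Run:
```python
from h import *
st(); d=shot('wrist','w6')
for t in ('rack','channel','bore','strip_top','pin_center'):
    print(t,[(x['at'],round(x['conf'],2)) for x in mark_of('wrist',t)][:2])
```

```text
t 9.55 pos [ 0.5849 -0.0359  0.2086] yaw 89.92514140281962 F [ 0.7449 -0.9378 -0.7788] open 0.171
rack [([0.5976, -0.0799, 0.0012], 0.94)]
channel [([0.5949, -0.0812, 0.0644], 0.64)]
bore [([0.5901, -0.0362, 0.023], 0.68)]
strip_top [([0.5944, -0.0819, 0.0311], 0.45)]
pin_center [([0.5885, -0.0346, 0.1873], 0.88)]
```

View pics/w6.png

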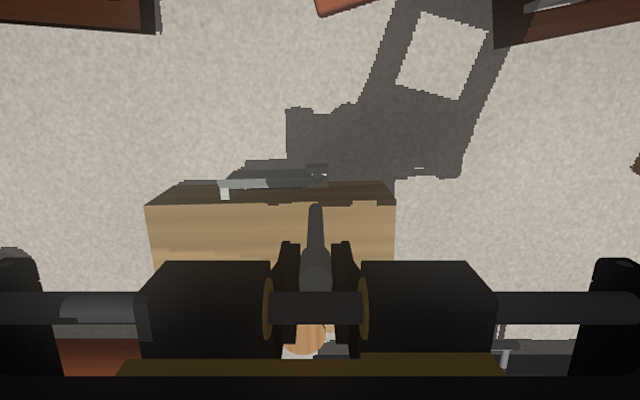

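Run:
```python
from h import *
i=cv2.imread('pics/w6.png')[150:220,140:410]
cv2.imwrite('pics/z6.png',cv2.resize(np.clip(i*2.2,0,255).astype(np.uint8),(800,int(70*800/270)),interpolation=cv2.INTER_NEAREST))
```

```text
(no output)
```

View pics/z6.png

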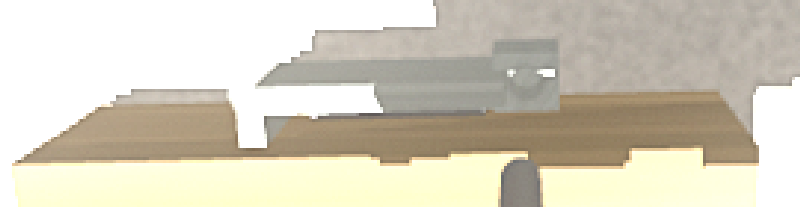

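Run:
```python
from h import *
d=imaging.capture('wrist'); s=bot.read_state()
T=np.eye(4); T[:3,:3]=s['tcp_rot']; T[:3,3]=s['position']; d['pose']=T@np.array(d['T_tool_cam'])
print('bore',ray(d,316.9,176,.024),ray(d,317.5,176,.024))
g=cv2.cvtColor(d['img'],cv2.COLOR_BGR2GRAY).astype(float)
P=[]
for u in list(range(150,300,4))+list(range(330,392,4)):
    c=g[195:215,u]; k=np.argmax(np.diff(c)); P.append((u,195+k+.5,np.diff(c)[k]))
P=np.array(P); W=np.array([ray(d,u,v+.5,.074) for u,v,_ in P])
for i in range(4):
    a,b=np.polyfit(W[:,1],W[:,0],1); r=W[:,0]-a*W[:,1]-b; W=W[abs(r)<max(2*r.std(),.0008)]
print('edge slope deg',np.degrees(a),'x at y=-.078:',a*-.078+b,'at bore y',a*-.035+b,len(W),r.std())
print('foot pred',proj(d,[*s['position'][:2],s['position'][2]-.0801+.008]), 'head top', proj(d,[*s['position'][:2],s['position'][2]-.0801+.113]))
print('corners',ray(d,144.5,205.5,.074),ray(d,396,206.5,.074))
```

```text
bore [ 0.5878 -0.0334  0.024 ] [ 0.5878 -0.0328  0.024 ]
edge slope deg -0.10727953814554468 x at y=-.078: 0.6017810088820001 at bore y 0.6017004964920919 54 0.0017840710561377244
foot pred [313.6551 208.0809] head top [312.7023 281.6809]
corners [ 0.6034 -0.1902  0.074 ] [0.6046 0.0383 0.074 ]
```

Call:
send_rows --plan '[[[0.07, 0.05, -1, 0, 1], [0, 0, -1, 0, 1], [0, 0, -0.8, 0, 1], [0, 0, -0.4, 0, 1], [0, 0, -0.2, 0, 1], [0, 0, 0, 0, 1], [0, 0, 0, 0, 1]]]'

```text
time_s: 10.6
position: [0.5884, -0.0347, 0.108]
tcp_rot: [[-1.0, -0.0, 0.002], [-0.0, 1.0, -0.001], [-0.002, -0.001, -1.0]]
force: [-0.7, -0.1, -0.6]
opening: 0.172
```

Run:
```python
from h import *
s=st(); d=shot('wrist','w7')
p=s['position']; f=[p[0],p[1],p[2]-.0801+.008]
print(proj(d,f),proj(d,[f[0]-.005,f[1],f[2]]),'bore rays',proj(d,[.588,-.033,.024]))
i=cv2.imread('pics/w7.png')[130:290,210:410]
cv2.imwrite('pics/z7.png',cv2.resize(np.clip(i*2.2,0,255).astype(np.uint8),(750,600),interpolation=cv2.INTER_NEAREST))
for c in ('side','scene'):
    e=shot(c,c+'7'); u,v=proj(e,[.588,-.033,.05]).astype(int)
    i=e['img'][v-40:v+40,u-50:u+50]; cv2.imwrite(f'pics/{c}7z.png',cv2.resize(np.clip(i*1.5,0,255).astype(np.uint8),(700,560),interpolation=cv2.INTER_CUBIC))
```

```text
t 10.6 pos [ 0.5884 -0.0347  0.108 ] yaw 90.00874246323411 F [-0.7304 -0.1276 -0.5744] open 0.172
[313.7073 207.895 ] [313.6988 201.3178] bore rays [316.032  202.4789]
```

View pics/z7.png

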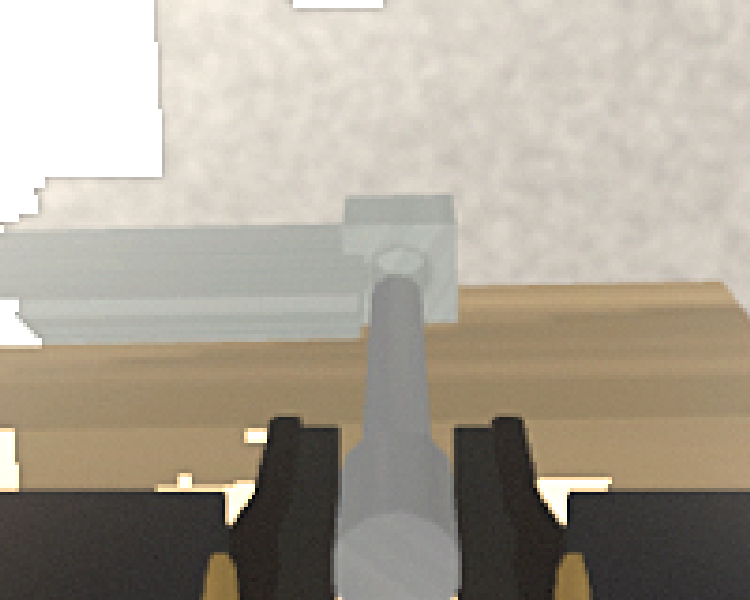

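View pics/side7z.png

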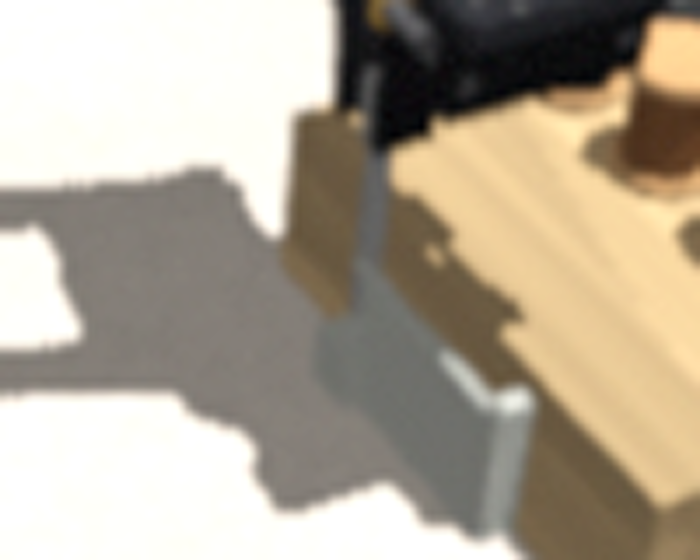

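View pics/scene7z.png

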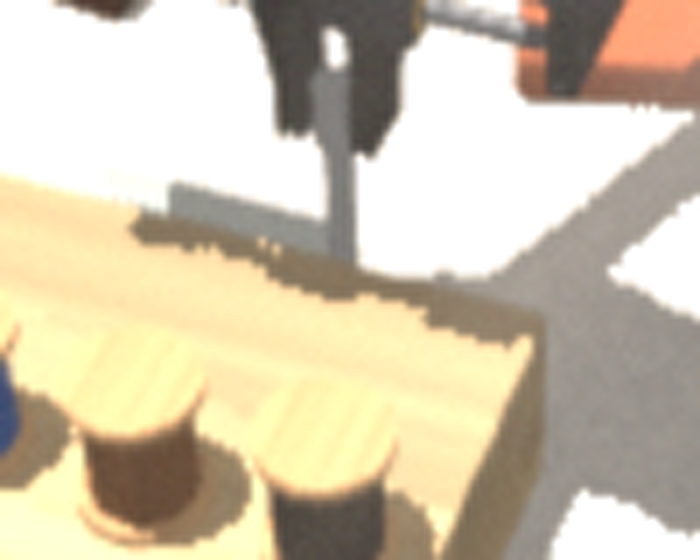

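Run:
```python
from h import *
i=cv2.imread('pics/w7.png')[180:220,290:340]
i=np.clip((i.astype(float)-60)*3,0,255).astype(np.uint8)
cv2.imwrite('pics/z7b.png',cv2.resize(i,(750,600),interpolation=cv2.INTER_NEAREST))
```

```text
(no output)
```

View pics/z7b.png

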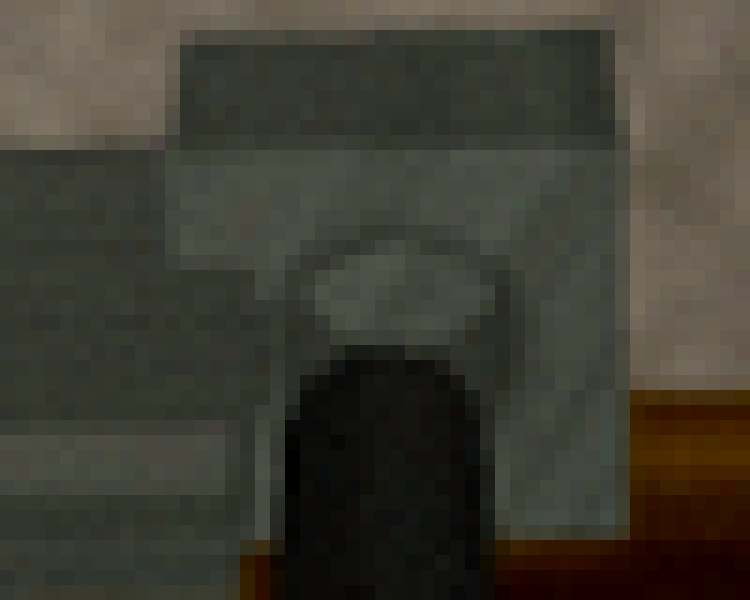

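Call:
send_rows --plan '[[[-0.03, 0.025, -0.2, 0, 1], [0, 0, -0.15, 0, 1], [0, 0, -0.15, 0, 1], [0, 0, -0.1, 0, 1], [0, 0, 0, 0, 1]]]'

```text
time_s: 11.25
position: [0.5864, -0.0337, 0.0883]
tcp_rot: [[-1.0, -0.0, -0.0], [-0.0, 1.0, 0.0], [0.0, 0.0, -1.0]]
force: [0.6, 0.1, -1.1]
opening: 0.171
```

Run:
```python
from h import *
s=st(); d=shot('wrist','w8')
i=cv2.imread('pics/w8.png')[150:270,250:400]
cv2.imwrite('pics/z8.png',cv2.resize(np.clip(i*2.2,0,255).astype(np.uint8),(750,600),interpolation=cv2.INTER_NEAREST))
```

```text
t 11.25 pos [ 0.5864 -0.0337  0.0883] yaw 90.01171303245866 F [ 0.5579  0.1081 -1.1355] open 0.171
```

View pics/z8.png

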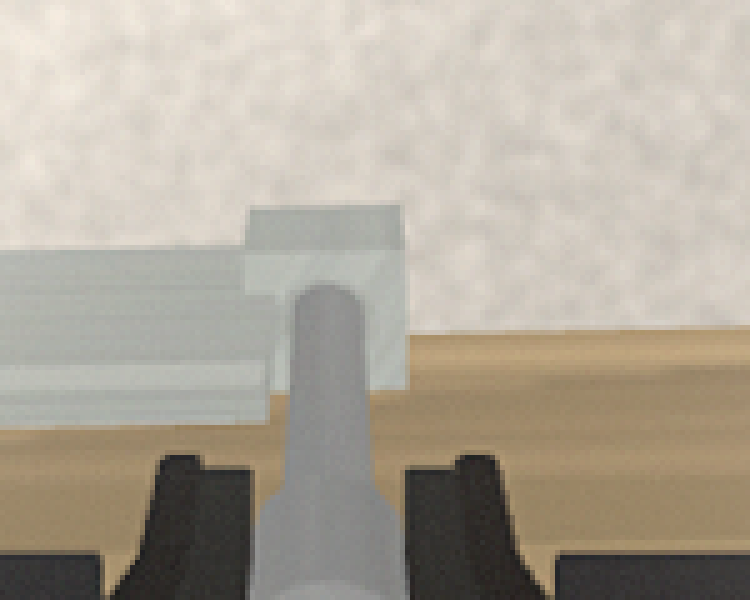

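Call:
send_rows --plan '[[[0, 0, -0.12, 0, 1], [0, 0, -0.12, 0, 1], [0, 0, -0.1, 0, 1], [0, 0, -0.08, 0, 1], [0, 0, 0, 0, 1], [0, 0, 0, 0, 1]]]'

```text
time_s: 11.9
position: [0.5865, -0.0337, 0.0762]
tcp_rot: [[-1.0, -0.0, -0.0], [-0.0, 1.0, 0.0], [0.0, 0.0, -1.0]]
force: [0.7, 0.8, 0.1]
opening: 0.174
```

Run:
```python
from h import *
s=st(); d=shot('wrist','w9')
i=cv2.imread('pics/w9.png')[150:270,250:400]
cv2.imwrite('pics/z9.png',cv2.resize(np.clip(i*2.2,0,255).astype(np.uint8),(750,600),interpolation=cv2.INTER_NEAREST))
```

```text
t 11.9 pos [ 0.5865 -0.0337  0.0762] yaw 90.0081944195652 F [0.6988 0.8216 0.0919] open 0.174
```

View pics/z9.png

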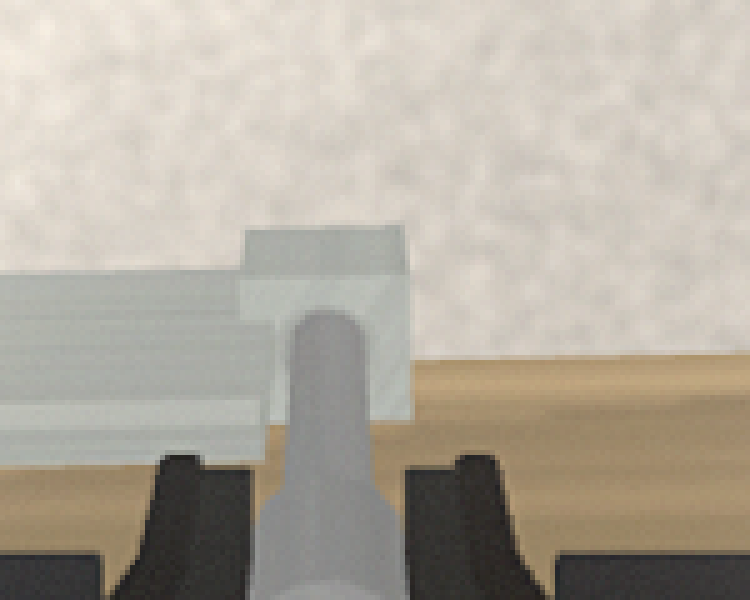

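Call:
send_rows --plan '[[[0, 0, 0, 0, 0], [0, 0, 0, 0, 0], [0, 0, 0, 0, 0], [0, 0, 0, 0, 0], [0, 0, 0, 0, 0], [0, 0, 0.3, 0, 0], [0, 0, 0.6, 0, 0], [0, 0, 1, 0, 0], [0, 0, 1, 0, 0], [0, 0, 0.5, 0, 0], [0, 0, 0, 0, 0]]]'

```text
time_s: 13.05
position: [0.5886, -0.0341, 0.1817]
tcp_rot: [[-1.0, -0.0, 0.007], [-0.0, 1.0, -0.002], [-0.007, -0.002, -1.0]]
force: [-0.7, 0.1, -0.4]
opening: 0.5
```

Run:
```python
from h import *
s=st(); d=shot('wrist','w10')
for t in ('rack','channel','bore','strip_top','pin_center'):
    print(t,[(x['at'],round(x['conf'],2)) for x in mark_of('wrist',t)][:2])
e=shot('side','side10'); 
print([(x['at'],round(x['conf'],2)) for x in mark_of('side','pin_center')][:2])
u,v=proj(e,[.588,-.05,.07]).astype(int)
i=e['img'][v-50:v+50,u-60:u+65]; cv2.imwrite(f'pics/side10z.png',cv2.resize(i,(700,560),interpolation=cv2.INTER_CUBIC))
```

```text
t 13.05 pos [ 0.5886 -0.0341  0.1817] yaw 90.02275768482885 F [-0.6912  0.1315 -0.3691] open 0.5
rack [([0.5997, -0.079, 0.003], 0.61)]
channel [([0.5975, -0.079, 0.0641], 0.93)]
bore [([0.5871, -0.0367, 0.0237], 0.61), ([0.591, -0.0294, 0.0537], 0.25)]
strip_top [([0.5971, -0.0776, 0.0329], 0.5)]
pin_center [([0.5913, -0.0337, 0.0549], 0.79)]
[([0.5887, -0.0366, 0.0578], 0.67)]
```

View pics/w10.png

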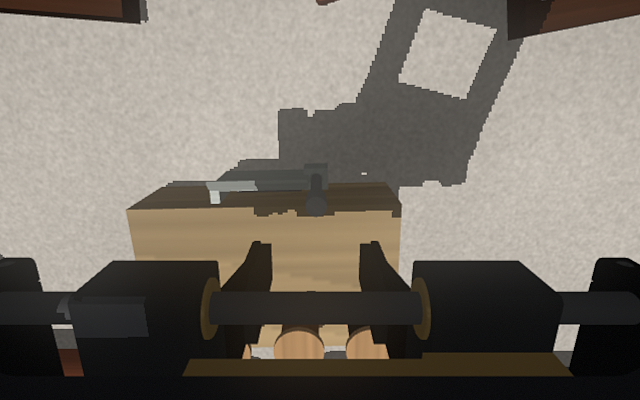

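View pics/side10z.png

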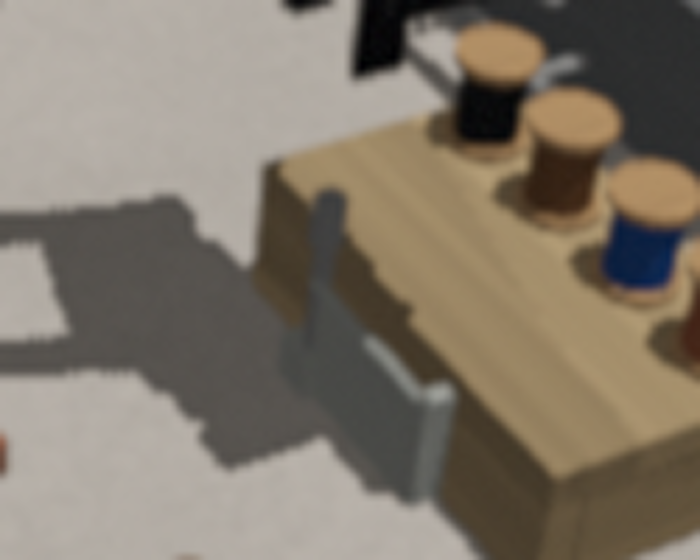

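Call:
send_rows --plan '[[[0, 0, 0.8, 0, -1], [-0.43, 0.76, 0, -1, -1], [-0.43, 0.76, 0, -1, -1], [-0.43, 0.76, 0, -1, -1], [-0.43, 0.76, 0, -1, -1], [-0.43, 0.76, 0, -1, -1], [-0.43, 0.76, 0, -1, -1], [-0.43, 0.76, 0, -1, -1], [-0.43, 0.76, 0, -1, -1], [-0.43, 0.76, 0, -1, -1], [-0.43, 0.76, 0, -1, -1], [-0.43, 0.76, 0, -1, -1], [-0.43, 0.76, 0, -1, -1], [-0.43, 0.76, 0, -1, -1], [-0.43, 0.76, 0, -1, -1], [0, 0, 0, 0, -1], [0, 0, 0, 0, -1], [0, 0, 0, 0, -1]]]'

```text
time_s: 15.25
position: [0.4064, 0.2849, 0.2021]
tcp_rot: [[-0.171, 0.985, -0.0], [0.985, 0.171, -0.0], [-0.0, -0.0, -1.0]]
force: [-0.1, -0.0, -0.2]
opening: 1.002
```

Run:
```python
from h import *
s=st(); d=shot('wrist','w11')
for t in ('holder_center','small_center'):
    print(t,[(x['at'],round(x['conf'],2)) for x in mark_of('wrist',t)][:2])
```

```text
t 15.25 pos [0.4064 0.2849 0.2021] yaw 9.820730014710316 F [-0.1201 -0.0145 -0.1874] open 1.002
holder_center []
small_center [([0.4224, 0.1824, 0.0472], 0.77)]
```

View pics/w11.png

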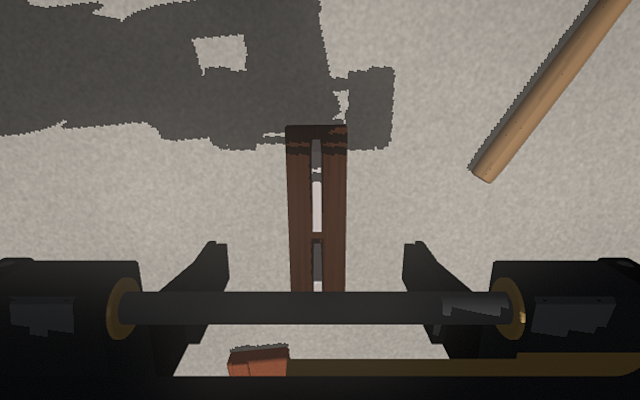

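Run:
```python
from h import *
i=cv2.imread('pics/w11.png')[115:300,260:380]
cv2.imwrite('pics/z11.png',cv2.resize(np.clip(i*1.6,0,255).astype(np.uint8),None,fx=3.2,fy=3.2,interpolation=cv2.INTER_NEAREST))
d=imaging.capture('wrist'); s=bot.read_state()
T=np.eye(4); T[:3,:3]=s['tcp_rot']; T[:3,3]=s['position']; d['pose']=T@np.array(d['T_tool_cam'])
for x in masks_of('wrist','holder_center')[:3]:
    v,u=np.nonzero(x['region']); print(x['conf'],u.min(),u.max(),v.min(),v.max(),u.mean(),v.mean())
```

```text
0.9 312 321 139 231 316.4965909090909 185.3715909090909
```

View pics/z11.png

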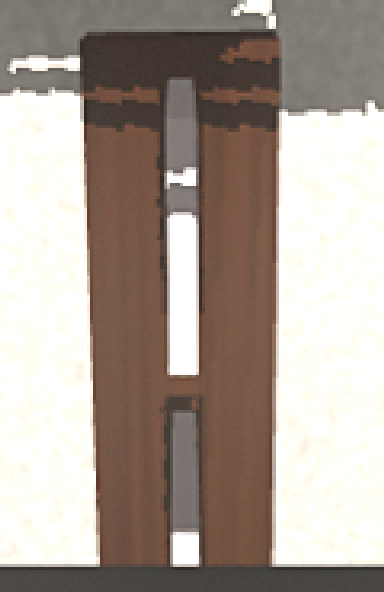

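Run:
```python
from h import *
d=imaging.capture('wrist'); s=bot.read_state()
T=np.eye(4); T[:3,:3]=s['tcp_rot']; T[:3,3]=s['position']; d['pose']=T@np.array(d['T_tool_cam'])
m=masks_of('wrist','holder_center')[0]['region']
rows=np.arange(165,230); c=[np.nonzero(m[r])[0].mean()+.5 for r in rows]
a,b=np.polyfit(rows,c,1); print('col slope',a, 'col@165',a*165+b,'@230',a*230+b)
g=cv2.cvtColor(d['img'],cv2.COLOR_BGR2GRAY); print(g[222:240,317], [ (np.nonzero(m[r])[0].min(),np.nonzero(m[r])[0].max()) for r in (142,150,165,180,200,220,230)])
E0=ray(d,a*232+b,232,.091); E1=ray(d,a*170+b,170,.091); dr=(E1-E0)/np.linalg.norm(E1-E0); C=E0+.035*dr
print(E0,E1,'yaw',np.degrees(np.arctan2(-dr[0],dr[1])),'centre',C)
print('far end top',proj(d,E0+.07*dr), 'far end at stand', proj(d,E0+.07*dr-[0,0,.061]))
t=s['tcp_rot']; print('offset tool',t.T@(C-s['position']))
```

```text
col slope 0.013111888111888287 col@165 316.7111888111888 @230 317.5634615384615
[186 185 185 185 185 185 192 202 208 182  57  55  61  61  62  60  54  43] [(np.int64(312), np.int64(320)), (np.int64(312), np.int64(320)), (np.int64(312), np.int64(321)), (np.int64(312), np.int64(321)), (np.int64(312), np.int64(321)), (np.int64(313), np.int64(321)), (np.int64(313), np.int64(321))]
[0.4139 0.252  0.091 ] [0.404  0.3054 0.091 ] yaw 10.549441704098475 centre [0.4075 0.2865 0.091 ]
far end top [316.5242 150.7358] far end at stand [316.2734 140.6036]
offset tool [0.0012 0.0014 0.1113]
```

Call:
send_rows --plan '[[[0.04, 0.05, -1, 0.13, -0.2], [0, 0, -1, 0, -0.2], [0, 0, -1, 0, -0.2], [0, 0, -0.8, 0, -0.2], [0, 0, -0.5, 0, -0.2], [0, 0, -0.43, 0, -0.2], [0, 0, 0, 0, -0.2], [0, 0, 0, 0, 1], [0, 0, 0, 0, 1], [0, 0, 0, 0, 1], [0, 0, 0, 0, 1], [0, 0, 0, 0, 1], [0, 0, 0, 0, 1], [0, 0, 0, 0, 1], [0, 0, 0, 0, 1], [0, 0, 0, 0, 1], [0, 0, 0, 0, 1]]]'

```text
time_s: 17.3
position: [0.4072, 0.287, 0.0606]
tcp_rot: [[-0.183, 0.983, 0.0], [0.983, 0.183, 0.0], [0.0, 0.0, -1.0]]
force: [0.6, 0.6, 2.9]
opening: 0.088
```

Run:
```python
from h import *
s=st(); d=shot('wrist','w12')
```

```text
t 17.3 pos [0.4072 0.287  0.0606] yaw 10.543627666907847 F [0.5733 0.5795 2.9321] open 0.088
```

View pics/w12.png

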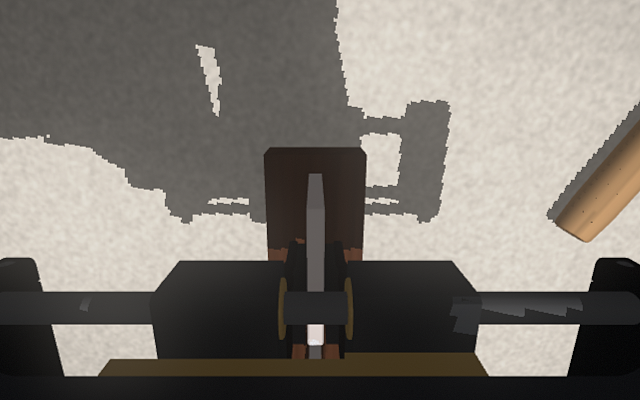

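Call:
send_rows --plan '[[[0, 0, 0.3, 0, 1], [0, 0, 0.7, 0, 1], [0, 0, 1, 0, 1], [0, 0, 1, 0, 1], [0, 0, 1, 0, 1], [0, 0, 0.5, 0, 1], [0.44, -0.87, 0, -0.2, 1], [0.44, -0.87, 0, -0.2, 1], [0.44, -0.87, 0, -0.2, 1], [0.44, -0.87, 0, -0.2, 1], [0.44, -0.87, 0, -0.2, 1], [0.44, -0.87, 0, -0.2, 1], [0.44, -0.87, 0, -0.2, 1], [0.44, -0.87, 0, -0.2, 1], [0.44, -0.87, 0, -0.1, 1], [0.44, -0.87, 0, 0, 1], [0.44, -0.87, 0, 0, 1], [0.44, -0.87, 0, 0, 1], [0.44, -0.87, 0, 0, 1], [0.44, -0.87, 0, 0, 1]]]'

```text
time_s: 19.35
position: [0.592, -0.0795, 0.1956]
tcp_rot: [[-0.014, 1.0, -0.0], [1.0, 0.014, 0.0], [0.0, -0.0, -1.0]]
force: [0.8, 0.3, 0.4]
opening: 0.088
```

Call:
send_rows --plan '[[[0, 0, 0, 0, 1], [0, 0, 0, 0, 1], [0, 0, 0, 0, 1]]]'

```text
time_s: 19.65
position: [0.591, -0.0775, 0.1953]
tcp_rot: [[-0.014, 1.0, -0.001], [1.0, 0.014, 0.001], [0.001, -0.001, -1.0]]
force: [0.6, -0.0, -0.8]
opening: 0.093
```

Run:
```python
from h import *
s=st(); d=shot('wrist','w13')
p=s['position']; dz=p[2]-.0606
for z in (.006+dz,.091+dz): print(z,proj(d,[p[0],p[1]+.035,z]))
for t in ('rack','channel','bore','holder_center','pin_center'):
    print(t,[(x['at'],round(x['conf'],2)) for x in mark_of('wrist',t)][:2])
i=d['img'][130:380,180:450]
cv2.imwrite('pics/z13.png',cv2.resize(np.clip(i*1.8,0,255).astype(np.uint8),(648,600),interpolation=cv2.INTER_NEAREST))
```

```text
t 19.65 pos [ 0.591  -0.0775  0.1953] yaw 0.8275735913487657 F [ 0.5566 -0.0209 -0.8414] open 0.093
0.14070622549684703 [316.6482 166.581 ]
0.22570622549684702 [317.2191 206.8432]
rack [([0.5991, -0.0751, 0.001], 0.82)]
channel [([0.5942, -0.0786, 0.0607], 0.78)]
bore [([0.5881, -0.0372, 0.02], 0.63)]
holder_center []
pin_center [([0.5888, -0.0327, 0.0512], 0.91)]
```

View pics/w13.png

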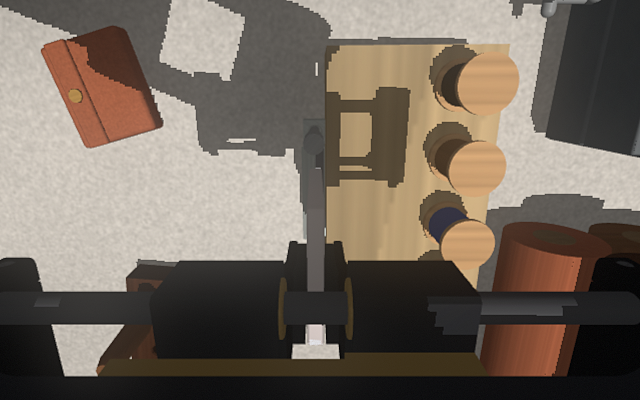

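View pics/z13.png

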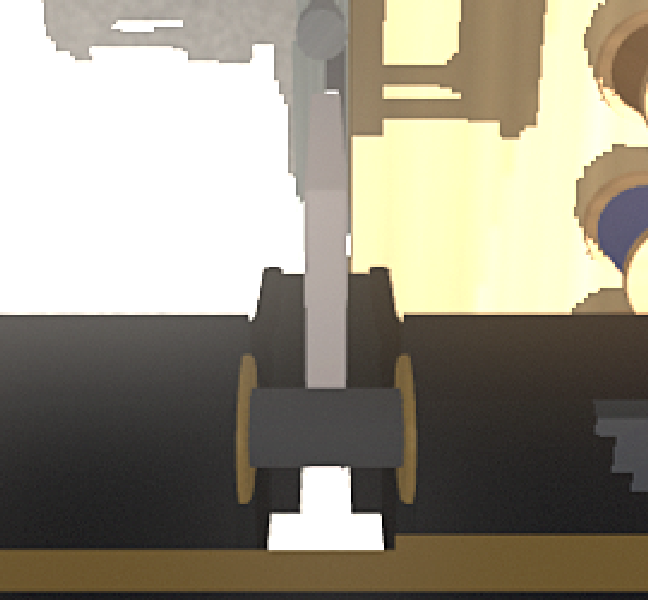

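```bash
cat > m.py <<'E'
from h import *
import sys
d=imaging.capture('wrist'); s=bot.read_state(); cv2.imwrite('pics/m_%d.png'%(s['time_s']*100),d['img'])
T=np.eye(4); T[:3,:3]=s['tcp_rot']; T[:3,3]=s['position']; d['pose']=T@np.array(d['T_tool_cam'])
im=d['img'].astype(float); sat=im[:,:,2]-im[:,:,0]   # red-blue: wood high
r0,r1=int(sys.argv[1]),int(sys.argv[2])
W=[]
for v in range(r0,r1,3):
    c=cv2.GaussianBlur(sat,(3,3),0)[v,318:345]; k=int(np.argmax(np.diff(c))); W.append((318+k+1,v))
W=np.array(W); X=np.array([ray(d,u,v+.5,.074) for u,v in W])
for i in range(4):
    a,b=np.polyfit(X[:,1],X[:,0],1); r=X[:,0]-a*X[:,1]-b; k=abs(r)<=max(2*r.std(),.0006); X=X[k]; W=W[k]
print('board front: yaw',np.degrees(-np.arctan(a)),'x at y=-.078',a*-.078+b,'at -.035',a*-.035+b,'n',len(X),'sd',r.std(), W[0],W[-1])
g=im.mean(2); p=s['position']; print(p, 'yaw', np.degrees(np.arctan2(-s['tcp_rot'][0][0],s['tcp_rot'][1][0])))
for v in map(int,sys.argv[3:]): print(v,g[v,302:345].astype(int))
E
python3 m.py 60 235 172 185 200 215 230
```

```text
board front: yaw -0.2705877203160941 x at y=-.078 0.602787236696581 at -.035 0.6029903120116434 n 59 sd 0.005538620556974374 [331  60] [325 234]
[ 0.5918 -0.0779  0.1956] yaw 0.845911184832485
172 [86 87 85 84 85 86 87 87 89 89 89 88 88 87 87 88 88 88 89 81 67 82 71 67
 72 71 71 72 71 72 71 71 71 70 70 71 71 70 69 69 70 69 69]
185 [ 88  88  87  86  85  86  88  90  89  90  90  90  90  89  90  89  89  89
  89  88  89  84  69  82 106 101 101 100 101 101 101 101 100 100  99  96
 113 143 139 138 139 139 140]
200 [ 87  88  87  87  87  89  91  91  91  91  91  91  91  90  91  90  91  90
  90  90  90  85  74 108 152 145 144 144 144 145 144 143 143 143 141 140
 140 139 137 137 138 139 140]
215 [142 148 155 152 124  89  96  99  98  98  98  99  98  97  97  98  96  97
  97  97  97  93  86 109 151 145 144 144 144 144 144 142 143 142 141 140
 138 138 138 137 138 139 139]
230 [151 145 152 151 123  88  96  97  98  97  98  98  98  96  97  96  96  97
  96  97  95  90  88 114 150 144 144 144 143 143 143 142 142 140 139 139
 138 137 136 137 137 138 137]
```

Run:
```python
import glob
from h import *
f=sorted(glob.glob('pics/m_*.png'))[-1]; im=cv2.imread(f).astype(float); sat=im[:,:,2]-im[:,:,0]
for v in range(48,240,8):
    c=sat[v,312:350]; w=np.where(c>30)[0]; print(v, 312+w[0] if len(w) else None, end='; ')
print()
i=cv2.imread(f)[40:245,290:360]; cv2.imwrite('pics/z14.png',cv2.resize(np.clip(i*1.8,0,255).astype(np.uint8),None,fx=4,fy=2.9,interpolation=cv2.INTER_NEAREST))
```

```text
48 337; 56 330; 64 327; 72 325; 80 325; 88 325; 96 339; 104 None; 112 339; 120 339; 128 339; 136 338; 144 338; 152 338; 160 None; 168 340; 176 None; 184 338; 192 325; 200 325; 208 325; 216 325; 224 325; 232 325;
```

View pics/z14.png

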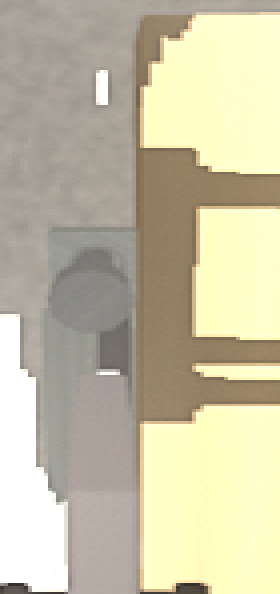

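Run:
```python
from h import *
import glob
f=sorted(glob.glob('pics/m_*.png'))[-1]
d=imaging.capture('wrist'); s=bot.read_state()
T=np.eye(4); T[:3,:3]=s['tcp_rot']; T[:3,3]=s['position']; d['pose']=T@np.array(d['T_tool_cam'])
im=d['img'].astype(float); sat=im[:,:,2]-im[:,:,0]
# subpixel edges by half-level
for v in list(range(74,90,3))+list(range(194,236,6)):
    c=sat[v]; lo=c[318:322].mean(); hi=c[328:333].mean(); h=(lo+hi)/2; k=[u for u in range(320,332) if c[u]<h<=c[u+1]][0]; u=k+.5+(h-c[k])/(c[k+1]-c[k]); print(v,round(u,2),ray(d,u,v+.5,.074)[:2],end=' ')
print(); p=s['position']; print(p)
dz=p[2]-.0606
g=im.mean(2)
for v in (168,172,176,180): print(v,sat[v,300:326].astype(int),g[v,300:326].astype(int))
for v in (220,230): print(v,sat[v,300:330].astype(int),g[v,300:330].astype(int))
```

```text
74 324.98 [0.5978 0.0164] 77 325.03 [0.5979 0.0141] 80 325.01 [0.598  0.0119] 83 325.0 [0.598  0.0097] 86 325.02 [0.5981 0.0074] 89 325.05 [0.5982 0.0052] 194 325.03 [ 0.6001 -0.0811] 200 325.07 [ 0.6002 -0.0865] 206 325.17 [ 0.6004 -0.092 ] 212 325.23 [ 0.6006 -0.0975] 218 325.23 [ 0.6008 -0.103 ] 224 325.24 [ 0.6009 -0.1087] 230 325.33 [ 0.6011 -0.1144] 
[ 0.5919 -0.078   0.1955]
168 [ 8  4  4  5  4  5  5  4  5  5  5  6  6  6  5  4  4  5  5  5  6  5  4  9
 26 24] [ 92  85  86  86  85  85  85  86  86  84  86  86  86  89 114 142 140 141
 144 125  62  60  72  87  65  68]
172 [ 8  4  4  5  5  5  5  4  5  8  9  8  8  8  9  8  9  8  8  9 10  9  4  8
 26 24] [92 85 87 87 86 85 85 86 86 86 89 88 88 89 88 88 89 88 87 88 88 80 71 87
 66 68]
176 [ 8  4  5  5  5  5  4  4  5  8  9  8  9  9  8  9  9  9  8  8  9  9  6  9
 25 24] [92 86 87 87 86 86 85 86 87 88 89 89 89 89 88 89 89 89 88 89 90 83 78 86
 67 69]
180 [ 8  5  5  5  5  6  4  4  6  9  9  8  8  9  9  8  8  9  8  8 10  9  7  9
 26 23] [94 89 88 87 86 85 85 87 88 90 91 90 89 90 90 89 89 88 88 88 89 86 83 86
 67 70]
220 [18 15  2  4  5  5  7  9 10  9 10  9  9  9  9 10  9 10 10  9 10 10 10  8
 12 43 64 62 61 61] [202 190 140 148 154 152 124  89  96  98  98  98  98  98  98  97  97  97
  96  97  96  97  95  93  86 110 151 146 143 144]
230 [19 15  6  4  3  5  6 10  9 10  9  8 10  9 10 10  9  9 10 10 10  9 10  9
 11 40 66 61 60 60] [194 184 151 146 153 151 123  87  95  97  97  97  97  97  97  96  96  97
  97  96  96  96  95  92  88 114 150 145 145 144]
```

Call:
send_rows --plan '[[[0.1, 0.03, -0.3, 0.1, 1], [0, 0, -0.4, 0, 1], [0, 0, -0.25, 0, 1], [0, 0, 0, 0, 1], [0, 0, 0, 0, 1]]]'

```text
time_s: 20.55
position: [0.5947, -0.0775, 0.1663]
tcp_rot: [[-0.024, 1.0, -0.001], [1.0, 0.024, 0.0], [0.0, -0.001, -1.0]]
force: [-0.2, -0.4, 0.6]
opening: 0.089
```

Run:
```python
from h import *
s=st(); d=shot('wrist','w15')
p=s['position']; dz=p[2]-.0606; print('foot z',.006+dz, proj(d,[p[0],p[1]+.035,.006+dz]))
im=d['img'].astype(float); sat=im[:,:,2]-im[:,:,0]
E=[]
for v in list(range(50,70,4))+list(range(194,236,4)):
    c=sat[v]; lo=c[312:316].mean(); hi=c[332:337].mean(); h=(lo+hi)/2; k=[u for u in range(314,334) if c[u]<h<=c[u+1]]
    if len(k)==1: k=k[0]; u=k+.5+(h-c[k])/(c[k+1]-c[k]); E.append(ray(d,u,v+.5,.074)[:2]); print(v,round(u,1),E[-1],end=' ')
i=d['img'][110:245,280:350]; cv2.imwrite('pics/z15.png',cv2.resize(np.clip(i*1.8,0,255).astype(np.uint8),None,fx=4.4,fy=4.4,interpolation=cv2.INTER_NEAREST))
```

```text
t 20.55 pos [ 0.5947 -0.0775  0.1663] yaw 1.3660877422171918 F [-0.205  -0.4411  0.6319] open 0.089
foot z 0.1116818385671788 [317.116  166.5659]
50 322.8 [0.5969 0.0314] 54 322.3 [0.5967 0.0288] 58 322.2 [0.5966 0.0262] 62 322.2 [0.5968 0.0236] 66 333.7 [0.6048 0.0212] 194 323.9 [ 0.6009 -0.0721] 198 323.9 [ 0.601  -0.0754] 202 323.7 [ 0.6009 -0.0786] 206 324.4 [ 0.6016 -0.0819] 210 324.9 [ 0.602  -0.0852] 214 324.8 [ 0.6021 -0.0885] 218 324.8 [ 0.6022 -0.0919] 222 324.8 [ 0.6023 -0.0953] 226 324.6 [ 0.6022 -0.0987] 230 324.6 [ 0.6023 -0.1021] 234 324.6 [ 0.6025 -0.1055]
```

View pics/z15.png

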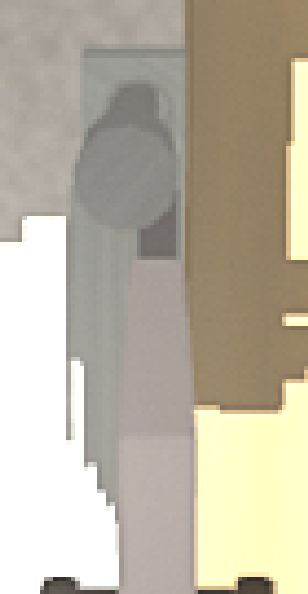

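Run:
```python
from h import *
d=imaging.capture('wrist'); s=bot.read_state()
T=np.eye(4); T[:3,:3]=s['tcp_rot']; T[:3,3]=s['position']; d['pose']=T@np.array(d['T_tool_cam'])
im=d['img'].astype(float); sat=im[:,:,2]-im[:,:,0]
for v in range(54,200,8):
    c=sat[v]; k=[u for u in range(316,330) if c[u]<18<=c[u+1]]
    if k: k=k[0]; u=k+.5+(18-c[k])/(c[k+1]-c[k]); print(v,round(u,2),ray(d,u,v+.5,.074)[:2], 'hi',c[k+3].astype(int))
print(s['position'])
for (u,v) in ((280+133/4.4,169.),(280+186/4.4,169.)): print(ray(d,u,v,.1117))
print('head',ray(d,280+126/4.4,110+175/4.4,.107), ray(d,280+126/4.4,110+228/4.4,.107))
```

```text
54 321.96 [0.5971 0.0287] hi 25
62 321.93 [0.5973 0.0235] hi 26
70 321.9 [0.5974 0.0182] hi 27
78 321.61 [0.5973 0.0129] hi 26
86 321.62 [0.5975 0.0075] hi 27
94 321.6 [0.5977 0.002 ] hi 28
102 321.5 [ 0.5977 -0.0035] hi 27
110 321.7 [ 0.598  -0.0091] hi 28
118 321.62 [ 0.5982 -0.0148] hi 27
126 322.05 [ 0.5986 -0.0205] hi 27
134 322.0 [ 0.5988 -0.0264] hi 26
142 322.08 [ 0.599  -0.0323] hi 26
150 321.5 [ 0.5987 -0.0383] hi 27
158 321.5 [ 0.5989 -0.0443] hi 26
166 321.5 [ 0.5991 -0.0505] hi 26
174 322.08 [ 0.5997 -0.0567] hi 26
182 322.9 [ 0.6005 -0.0629] hi 26
190 323.2 [ 0.601  -0.0693] hi 27
198 323.92 [ 0.6017 -0.0758] hi 26
[ 0.5952 -0.0776  0.1671]
[ 0.5909 -0.0446  0.1117]
[ 0.5988 -0.0444  0.1117]
head [ 0.5895 -0.0327  0.107 ] [ 0.5897 -0.0407  0.107 ]
```

Call:
send_rows --plan '[[[-0.045, 0.03, 0, 0, 1], [0, 0, -0.3, 0, 1], [0, 0, -0.4, 0, 1], [0, 0, -0.35, 0, 1], [0, 0, 0, 0, 1], [0, 0, 0, 0, 1]]]'

```text
time_s: 21.25
position: [0.5932, -0.0765, 0.1346]
tcp_rot: [[-0.024, 1.0, -0.001], [1.0, 0.024, 0.0], [0.001, -0.001, -1.0]]
force: [-1.0, -0.6, -1.0]
opening: 0.09
```

```bash
cat > k.py <<'E'
from h import *
import sys
s=st(); d=shot('wrist',sys.argv[1])
p=s['position']; dz=p[2]-.0606; print('foot z',.006+dz)
im=d['img'].astype(float); sat=im[:,:,2]-im[:,:,0]
for v in range(40,200,8):
    c=sat[v]; k=[u for u in range(308,335) if c[u]<18<=c[u+1]]
    if k: k=k[0]; u=k+.5+(18-c[k])/(c[k+1]-c[k]); print(v,round(u,2),ray(d,u,v+.5,.074)[:2],end='; ')
i=d['img'][110:245,280:350]; cv2.imwrite('pics/z%s.png'%sys.argv[1],cv2.resize(np.clip(i*1.8,0,255).astype(np.uint8),None,fx=4.4,fy=4.4,interpolation=cv2.INTER_NEAREST))
E
python3 k.py w16
```

```text
t 21.25 pos [ 0.5932 -0.0765  0.1346] yaw 1.3728837580869953 F [-1.0377 -0.5701 -1.0319] open 0.09
foot z 0.08002263810881054
40 326.9 [0.5972 0.0349]; 48 324.96 [0.5962 0.0304]; 56 324.88 [0.5963 0.0259]; 64 324.88 [0.5964 0.0213]; 72 324.6 [0.5964 0.0166]; 80 324.5 [0.5965 0.0119]; 88 324.6 [0.5967 0.0072]; 96 324.6 [0.5969 0.0023]; 104 324.1 [ 0.5967 -0.0025]; 112 324.14 [ 0.5969 -0.0075]; 120 324.2 [ 0.5971 -0.0125]; 128 325.0 [ 0.5977 -0.0175]; 136 325.05 [ 0.5979 -0.0227]; 144 325.02 [ 0.5981 -0.0279]; 152 324.83 [ 0.5981 -0.0332]; 160 324.42 [ 0.598  -0.0385]; 168 324.09 [ 0.598  -0.0439]; 176 324.15 [ 0.5982 -0.0494]; 184 324.19 [ 0.5984 -0.055 ]; 192 324.08 [ 0.5985 -0.0606];
```

View pics/zw16.png

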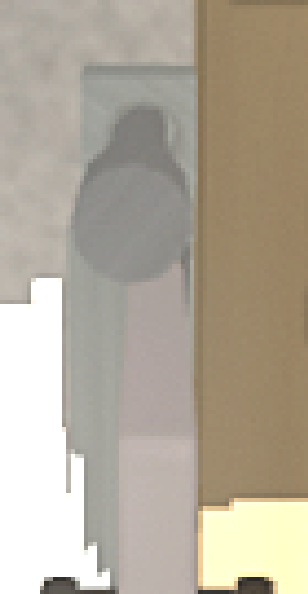

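Call:
send_rows --plan '[[[-0.01, 0, 0, 0, 1], [0, 0, -0.2, 0, 1], [0, 0, -0.2, 0, 1], [0, 0, -0.2, 0, 1], [0, 0, 0, 0, 1], [0, 0, 0, 0, 1]]]'

```text
time_s: 21.9
position: [0.5932, -0.0766, 0.1171]
tcp_rot: [[-0.024, 1.0, -0.001], [1.0, 0.024, 0.0], [0.0, -0.001, -1.0]]
force: [0.1, 0.3, -0.1]
opening: 0.089
```

```bash
python3 k.py w17
```

```text
t 21.9 pos [ 0.5932 -0.0766  0.1171] yaw 1.3775268062030535 F [ 0.1161  0.267  -0.0973] open 0.089
foot z 0.06250226553248557
40 326.7 [0.5966 0.0326]; 48 325.2 [0.5959 0.0285]; 56 325.17 [0.596  0.0243]; 64 325.05 [0.5961 0.02  ]; 72 325.1 [0.5962 0.0157]; 80 324.83 [0.5962 0.0114]; 88 324.9 [0.5964 0.007 ]; 96 324.81 [0.5965 0.0025]; 104 324.81 [ 0.5966 -0.002 ]; 112 324.75 [ 0.5967 -0.0066]; 120 324.75 [ 0.5969 -0.0112]; 128 325.42 [ 0.5974 -0.0159]; 136 325.81 [ 0.5978 -0.0207]; 144 325.42 [ 0.5978 -0.0255]; 152 325.43 [ 0.5979 -0.0304]; 160 325.0 [ 0.5978 -0.0353]; 168 325.03 [ 0.598  -0.0403]; 176 324.71 [ 0.598  -0.0454]; 184 324.83 [ 0.5982 -0.0505]; 192 324.81 [ 0.5983 -0.0558];
```

View pics/zw17.png

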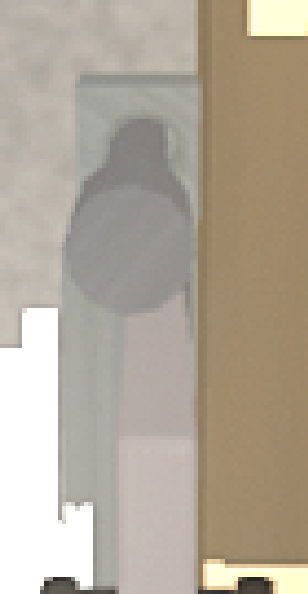

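Call:
send_rows --plan '[[[0, 0, -0.15, 0, 1], [0, 0, -0.15, 0, 1], [0, 0, -0.15, 0, 1], [0, 0, 0, 0, 1]]]'

```text
time_s: 22.35
position: [0.5932, -0.0766, 0.1032]
tcp_rot: [[-0.024, 1.0, -0.0], [1.0, 0.024, 0.0], [0.0, -0.0, -1.0]]
force: [0.6, -0.5, -1.3]
opening: 0.09
```

```bash
python3 k.py w18|head -2
```

```text
t 22.35 pos [ 0.5932 -0.0766  0.1032] yaw 1.3644952083746134 F [ 0.5694 -0.4788 -1.2535] open 0.09
foot z 0.0486124836144086
```

View pics/zw18.png

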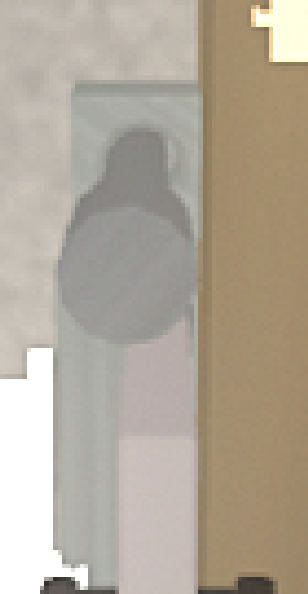

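Call:
send_rows --plan '[[[0, 0, -0.15, 0, 1], [0, 0, -0.15, 0, 1], [0, 0, -0.15, 0, 1], [0, 0, 0, 0, 1], [0, 0, 0, 0, 1]]]'

```text
time_s: 22.9
position: [0.5933, -0.0766, 0.0902]
tcp_rot: [[-0.024, 1.0, -0.0], [1.0, 0.024, 0.0], [0.0, -0.0, -1.0]]
force: [0.5, 0.6, -0.5]
opening: 0.087
```

```bash
python3 k.py w19|head -2
python3 - <<'E'
from h import *
for c in('side','scene'):
    e=shot(c,c+'19'); u,v=proj(e,[.588,-.06,.08]).astype(int)
    i=e['img'][v-45:v+45,u-50:u+50]; cv2.imwrite(f'pics/{c}19z.png',cv2.resize(np.clip(i*1.5,0,255).astype(np.uint8),(600,540),interpolation=cv2.INTER_CUBIC))
E
```

```text
t 22.9 pos [ 0.5933 -0.0766  0.0902] yaw 1.3735382103103555 F [ 0.5045  0.5774 -0.4647] open 0.087
foot z 0.035617483729969236
```

View pics/side19z.png

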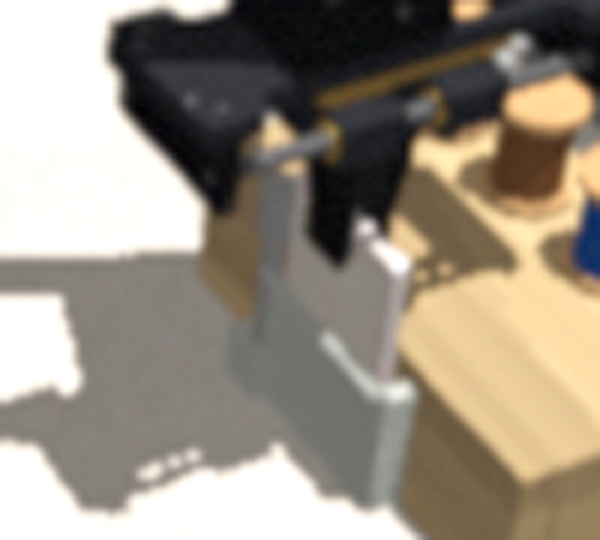

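View pics/scene19z.png

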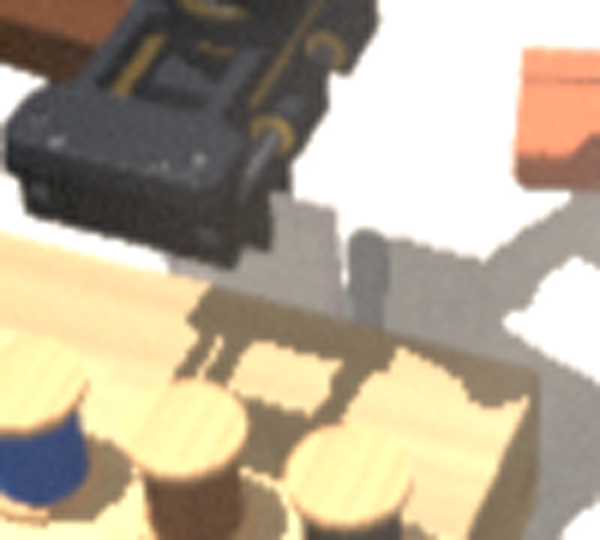

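Call:
send_rows --plan '[[[0, 0, -0.08, 0, 1], [0, 0, -0.08, 0, 1], [0, 0, -0.08, 0, 1], [0, 0, 0, 0, 1], [0, 0, 0, 0, 1]]]'

```text
time_s: 23.55
position: [0.5936, -0.0767, 0.0836]
tcp_rot: [[-0.024, 1.0, 0.001], [1.0, 0.024, -0.0], [-0.0, 0.001, -1.0]]
force: [-0.5, 0.3, 5.2]
opening: 0.088
```

```bash
python3 k.py w20|head -2;python3 k.py w20|head -2
```

```text
t 23.55 pos [ 0.5936 -0.0767  0.0836] yaw 1.3766189047933064 F [-0.4562  0.3313  5.1509] open 0.088
foot z 0.029044112964785034
t 23.6 pos [ 0.5936 -0.0767  0.0837] yaw 1.3772884211549232 F [-0.2323 -0.3106  4.8534] open 0.086
foot z 0.029058386429640336
```

Call:
send_rows --plan '[[[0, 0, -0.05, 0, 1], [0, 0, -0.04, 0, 1], [0, 0, 0, 0, 1], [0, 0, 0, 0, 1]]]'

```text
time_s: 24.05
position: [0.5937, -0.0767, 0.081]
tcp_rot: [[-0.024, 1.0, 0.001], [1.0, 0.024, -0.0], [-0.0, 0.001, -1.0]]
force: [-0.5, 0.3, 7.0]
opening: 0.088
```

```bash
python3 k.py w21|head -2;python3 k.py w21|head -2
```

```text
t 24.05 pos [ 0.5937 -0.0767  0.081 ] yaw 1.3791034126860258 F [-0.458   0.3272  7.002 ] open 0.088
foot z 0.026398161296051027
t 24.1 pos [ 0.5936 -0.0767  0.081 ] yaw 1.3745050188784858 F [-0.5761 -0.1534  5.4337] open 0.092
foot z 0.026392240623737608
```

Call:
send_rows --plan '[[[0, 0, -0.03, 0, 1], [0, 0, 0, 0, 1], [0, 0, 0, 0, 1]]]'

```text
time_s: 24.45
position: [0.5937, -0.0767, 0.0806]
tcp_rot: [[-0.024, 1.0, 0.001], [1.0, 0.024, -0.0], [-0.0, 0.001, -1.0]]
force: [-1.1, 0.1, 8.7]
opening: 0.089
```

```bash
for i in 1 2 3; do python3 k.py w22|head -1;done
```

```text
t 24.45 pos [ 0.5937 -0.0767  0.0806] yaw 1.3756774183900906 F [-1.0835  0.1456  8.6507] open 0.089
t 24.5 pos [ 0.5937 -0.0767  0.0806] yaw 1.3768717388892695 F [-0.8519  0.1409  9.1066] open 0.086
t 24.55 pos [ 0.5937 -0.0767  0.0806] yaw 1.3797191159923066 F [-0.9128  0.2824  8.5344] open 0.089
```

Call:
send_rows --plan '[[[0, 0, -0.03, 0, 1], [0, 0, 0, 0, 1], [0, 0, 0, 0, 1]]]'

```text
time_s: 24.9
position: [0.5939, -0.0767, 0.0805]
tcp_rot: [[-0.024, 1.0, 0.002], [1.0, 0.024, -0.001], [-0.001, 0.002, -1.0]]
force: [-2.2, -0.2, 12.0]
opening: 0.088
```

```bash
for i in 1 2 3; do python3 k.py w23|head -2;done;  python3 - <<'E'
from h import *
for c in('side','scene'):
    e=shot(c,c+'23'); u,v=proj(e,[.588,-.06,.08]).astype(int)
    i=e['img'][v-45:v+45,u-50:u+50]; cv2.imwrite(f'pics/{c}23z.png',cv2.resize(np.clip(i*1.5,0,255).astype(np.uint8),(600,540),interpolation=cv2.INTER_CUBIC))
    for t in ('pin_center','holder_center','small_center','punch_a_center','punch_b_center'): print(c,t,[(x['at'],round(x['conf'],2)) for x in mark_of(c,t)][:1])
E
```

```text
t 24.9 pos [ 0.5939 -0.0767  0.0805] yaw 1.3838255209700199 F [-2.2037 -0.2189 12.0089] open 0.088
foot z 0.025943668623713813
t 24.95 pos [ 0.5939 -0.0767  0.0805] yaw 1.381365159086558 F [-1.9381  1.0835 12.5698] open 0.091
foot z 0.02593902908084792
t 25.0 pos [ 0.5939 -0.0767  0.0805] yaw 1.3811401245958002 F [-2.0284  0.583  12.8822] open 0.091
foot z 0.025928058705055414
side pin_center [([0.587, -0.0326, 0.0571], 0.49)]
side holder_center [([0.5927, -0.0741, 0.0696], 0.82)]
side small_center [([0.4261, 0.1763, 0.0479], 0.57)]
side punch_a_center [([0.4147, -0.3429, 0.0598], 0.66)]
side punch_b_center [([0.4218, -0.2207, 0.068], 0.67)]
scene pin_center [([0.5893, -0.0342, 0.0602], 0.59)]
scene holder_center [([0.5962, -0.0804, 0.069], 0.56)]
scene small_center [([0.4282, 0.1858, 0.0503], 0.88)]
scene punch_a_center [([0.4051, -0.3391, 0.0605], 0.64)]
scene punch_b_center []
```

View pics/side23z.png

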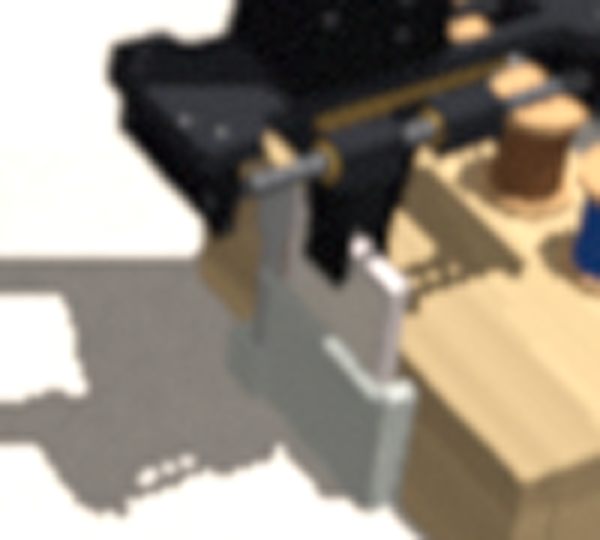

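View pics/zw23.png

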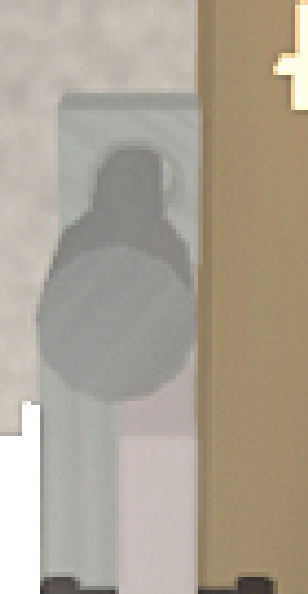

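Run:
```python
from h import *
e=imaging.capture('side'); u,v=proj(e,[.588,-.05,.07]).astype(int)
print('img top of pin side', u-60+330/5.6, v-50+187/5.6)
for z in (.103,.107,.111,.115): 
    q=np.array([proj(e,[.5888+.008*np.cos(a),-.0335+.008*np.sin(a),z]) for a in np.linspace(0,6.28,40)]); print(z,q.mean(0),'top row',q[:,1].min())
d=imaging.capture('wrist'); s=bot.read_state()
T=np.eye(4); T[:3,:3]=s['tcp_rot']; T[:3,3]=s['position']; d['pose']=T@np.array(d['T_tool_cam'])
for z in (.103,.107,.111,.115):
    q=np.array([proj(d,[.5888+.008*np.cos(a),-.0335+.008*np.sin(a),z]) for a in np.linspace(0,6.28,40)]); print(z,'wrist width',np.ptp(q[:,0]),'height',np.ptp(q[:,1]),q.mean(0))
print('obs width',(197-38)/4.4,'height',(402-246)/4.4, 'centre',280+117.5/4.4,110+324/4.4, s['force'])
```

```text
img top of pin side 365.92857142857144 188.39285714285714
0.103 [365.0857 191.5002] top row 189.48982947208762
0.107 [365.2283 190.2092] top row 188.20145530028873
0.111 [365.3716 188.9117] top row 186.90665715604348
0.115 [365.5156 187.6078] top row 185.60538687334318
0.103 wrist width 36.3708146980029 height 35.31264940771467 [307.3428 183.1464]
0.107 wrist width 37.273737263340934 height 36.11969772673413 [307.1666 185.4468]
0.111 wrist width 38.22263206577327 height 36.964206826180714 [306.9814 187.8642]
0.115 wrist width 39.22110183132048 height 37.84882076868635 [306.7865 190.4078]
obs width 36.13636363636363 height 35.45454545454545 centre 306.70454545454544 183.63636363636363 [-1.5033  1.4312 12.0692]
```

Run:
```python
from h import *
st(); print(bot.hand_in()); st()
```

```text
t 25.75 pos [ 0.5939 -0.0768  0.0805] yaw 1.3794108561001386 F [-1.5033  1.4312 12.0692] open 0.089
the job is handed in; nothing more can be done
None
the job is handed in; nothing more can be done
```

The stop pin is standing in the bore, let go, and the wide label holder is pressed home behind the lip. I handed the job in at about 26 s with the gripper still holding it. No verdict comes back, so what follows rests on my own last checks.

**Pin:** The first grasp closed on nothing, just above the head. The fingertips sit about 11 mm behind the reported TCP, not 17 mm ahead of it. I lowered the tool, gripped the head, set the pin in the bore using the wrist camera and released it. The head's top reads 103–107 mm above the table, against 107 mm when fully down. It looked upright in the pictures.

**Holder:** I took it by its top edge, slid it down between the closed end and the pin, and pressed until it stopped. The foot is at about 25.9 mm (home is 26 mm). The wrist force is steady at about 12 N. It rose as the spring should, then climbed sharply while the tool barely moved, as at a hard stop. The tool's turn (1.38°) matches the shelf's (about 1.45°).

**Others:** Neither punch nor the narrow holder shows any movement beyond the networks' error. The second punch was not detected in the final scene picture, but the side camera found it in place.

**Disagreement:** Two network readings for the pin's centre, 57 and 60 mm high, are above the 54.5 mm expected. The higher one is over the 58.5 mm limit. The head-height measurements say it is fully down, so I trusted those.

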